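Shut the fuse covers and switch the bench isolator on

TASK

Put the microscope bench's supply back in service: press both hinged fuse covers down until each one snaps fully shut and stays shut by itself, and only then push the isolator handle over from off (leaning towards the robot) to fully on. Do not touch the lamp bar that stands over the boxes, and leave the vise, the screwdriver and the jar where they are.

Things in the scene. Friction and masses are not known exactly. Their poses are not given: they have to be found in the camera images.
- plate: dark steel base plate lying on the bench, 200 (x) x 560 (y) x 8 mm, fixed; it carries the lamp bar and three boxes side by side at y = -140, 0 and +140 mm of its frame, in any order. Origin: centre of its underside, which rests on the bench
- lamp: lamp over the boxes, not to be touched: level bar 24 (x) x 540 (y) x 20 mm centred at x = -10 mm, underside 250 mm above the origin; at each end (y = +-260 mm) an arm and a 20 mm post at x = +85 mm. A gripper pointing straight down at the lips or handle hits it: lean it back towards the robot 20 to 40 degrees. Origin: plate centre, upper face; axes as the plate
- box_a: grey desk-shaped fuse box, fixed, 140 (x) x 120 (y) mm, 45 mm high in front (-x), 110 mm at the rear; its top slopes 25 degrees down towards the robot (77.6 mm above the origin at mid box). A 20 mm high rim on the slope, 95 x 100 mm, surrounds white fuses; the hinged cover lies on this rim when shut. Origin: centre of the underside; x level, up-slope way; y along the hinge
- box_b: second fuse box, just like box_a
- box_s: isolator box: the same desk shape as box_a (slope 25 degrees), without cover; on its face two black cheeks 30 mm high hold the handle's pivot. Origin: centre of the underside; x points up the slope (horizontally), y along the pivot
- cover_a (a joint): joint value in rad of the first (on box_a) cover: 0 shut and caught, grows as it opens, 1.0 fully open; it starts part open (0.45 to 0.9). It is spring-loaded: unless the catch holds it, it rises again to about 0.35. The catch engages in the last 0.16 rad and takes about 8 N on the lip
- cover_b (a joint): joint value in rad of the second (on box_b) cover: 0 shut and caught, grows as it opens, 1.0 fully open; it starts part open (0.45 to 0.9). It is spring-loaded: unless the catch holds it, it rises again to about 0.35. The catch engages in the last 0.16 rad and takes about 8 N on the lip
- cover_a_hinge (a point): on the hinge line of cover a, mid width, in the plane of its underside; turns with the cover, a grey plate 95 mm long, 100 mm wide, 6 mm thick that runs along -x of this frame from 0 to -95 mm; z is normal to it (outward), y is the hinge line. A 4 mm ridge, 40 mm wide, marks the lip edge
- cover_b_hinge (a point): the same for cover b
- cover_a_lip (a point): place to press cover a: on its upper surface, mid width, 85 mm from the hinge; axes as cover_a_hinge
- cover_b_lip (a point): the same for cover b
- handle (a joint): angle of the isolator handle in rad: 0 off (leans towards the robot, about 54 degrees from vertical), 1.0 on (about upright, 4 degrees past vertical away from the robot); it snaps over at about 0.5 and stays at either end
- handle_grip (a point): centre of the black cross bar at the handle's end, 18 mm thick, 60 mm long along y, 75 mm from the pivot; moves with the handle
- handle_pivot (a point): the handle's pivot, y is the pivot line
- vise: steel ball vise, bystander, 110 mm diameter, 82 mm high, standing right (-y) of the plate. Origin: centre of the underside
- screwdriver: screwdriver lying left (+y) of the plate, bystander. Origin: underside, handle to its -x
- jar: closed jar, bystander, 60 mm diameter, 80 mm high, standing beyond the plate. Origin: centre of the underside

How it is judged (in metres and radians):
On the way, in this order (a step that is already met when the one before it is completed fails the run):
1. both covers snapped shut (below 0.05 rad) while the isolator is still off (value of joint each of cover_a, cover_b below 0.05 rad and value of joint handle below 0.3 rad), for 0.2 s.
2. isolator handle fully on (above 0.9 rad), covers still shut (value of joint each of cover_a, cover_b below 0.05 rad and value of joint handle above 0.9 rad), for 0.2 s.
At the end, for the whole second after the job is handed in: Both covers are held shut by their catches (below 0.05 rad) and the isolator handle stands fully on (above 0.9 rad) (all of step 2); the robot touches nothing.
It fails at once if the lamp bar or its posts touched (more than 2 N) (contact force between lamp and anything else above 2 N).
It fails at once if the vise moved more than 20 mm (distance of vise from where it was at the start of the episode above 0.02 m).
It fails at once if the screwdriver moved more than 20 mm (distance of screwdriver from where it was at the start of the episode above 0.02 m).
It fails at once if the jar moved more than 20 mm (distance of jar from where it was at the start of the episode above 0.02 m).
It also fails if it takes over 58 s, if anything falls off the work surface, if the arm or the gripper's body presses on something with over 40 N, if the wrist force passes 120 N, or if a joint passes its speed limit or range.

ROBOT

A 6-joint arm with a two-finger parallel gripper is mounted at the origin on the work surface. World frame = base frame: x ahead of the robot, y to its left, z up, the work surface at z = 0. Lengths are in m, angles in degrees, forces in N, time in s.
With the tool pointing down it reaches from about 0.35 to 0.8 m from the base axis. Payload 7.3 kg.
Tool frame: the origin (TCP) lies on the centre line of the jaws, within the pads' length; the fingertips stand 19 mm ahead of it and the grasp point (between the pads) is the TCP (finger_overhang is the distance from the TCP to the fingertips, in m); z points along the fingers, y is the line along which they close (so a half turn about z gives the same grasp; the last joint's range is limited). The gripper opens to 85 mm and grips with 20 to 120 N. Pads are 22 mm wide; open, the fingers measure 114 mm over their backs; the gripper's body (76 mm by 85 mm) begins 54 mm behind the grasp point. The pads swing forward as they close: fully open they stand 13 mm farther back than shut.
Start: joints at [66.005, 19.595, 87.324, -0, 73.075, -8.365], TCP at [0.141, 0.506, 0.25] pointing down, gripper open.
Joint ranges: [-145.02, 145.02], [-44.19, 115.74], [2.07, 154.8], [-57.11, 237.11], [16.16, 152.29], [-177.93, 177.93]. Speed limits (degrees/s): [147.25, 147.25, 180, 180, 180, 180].

INTERFACE

Orientations are given as [roll, pitch, yaw] about the fixed x, y, z axes, in that order (R = Rz(yaw) Ry(pitch) Rx(roll)).
In Python, from workcell import * gives the robot as it stands. Calls block until the motion is done:
- movep(position, orientation): joint-space move of the TCP to a pose.
- move_straight(position, vel=0.15, ori=None, guard=None): straight line of the TCP; ori=None keeps the orientation; vel is the mean speed in m/s. With guard (N) it stops when the force on the tool has changed by that much, and returns True; else False.
- goto_joints(angles): joint-space move.
- grip(opening, squeeze=None): opening from 0.0 (shut) to 1.0 (fully open); squeeze is the grip in N (None keeps the last); returns when the fingers have stopped.
- pause(seconds).
- ik(position, orientation): joint angles nearest the present ones, or None.
- state(): the state.
- read_camera(name): name is "scene" or "top" or "wrist"; returns a dict with "img" (480x640x3 uint8, red, green, blue), "fx", "fy", "cx", "cy" (pixels), "view" (4x4, takes a point from world to camera coordinates); the wrist camera has in their place "tool_from_camera" (4x4, takes a point from camera to tool coordinates, whose origin is the TCP and whose axes are the flange's). Camera axes: x right, y down, z forward; pixel columns grow to the right and rows downward; lengths in m; the calibration is good to about 2 mm. A picture is of the moment at which its call begins: read the wrist's pose just before it. There is no depth.
A pose or a line that the arm cannot do raises IKError and nothing moves.
- finish_job(): hands the job in; it is judged then, once.
The state is a dict: "clock": time; "joint_pos": joint angles; "joint_velocities": joint speeds; "tau": joint torques, N m; "eef_pos": TCP position; "tcp_rot": TCP orientation; "ft_force": force on the tool from outside, world axes, zero at the start; "ft_torque": the same for the moment, N m; "opening": opening from 0.0 (shut) to 1.0 (fully open); "grip_force": force on a finger pad.
Only numpy, scipy, OpenCV 4.12 (cv2) and the standard library are available. Lean on these libraries where they do the work, as an engineer would, in place of code of your own. Each camera call takes 0.05 s, during which the arm holds its last target. There are 200 camera calls.

## Working session

There is one attempt and no reset: what is moved stays moved. The work goes in short steps, each a Python script; the robot and the scene stay as the last script left them, time stands still between calls to the robot, and variables do not carry over. Pictures are saved under pics/ and viewed, at most 10 in all, crops included, and the job is handed in when it is done.

```bash
mkdir -p pics; python3 - <<'E'
from workcell import *
import cv2,numpy as np
for n in("scene","top"):
    c=read_camera(n); cv2.imwrite(f"pics/{n}0.png",c["img"][:,:,::-1])
    np.savez(f"{n}.npz",**c); V=np.array(c["view"]);print(n,c["fx"],c["fy"],c["cx"],c["cy"],(-V[:3,:3].T@V[:3,3]).round(3),V[:3,:3].round(3).tolist())
s=state();print(s["clock"],s["tcp_rot"],s["ft_force"])
E
```

```text
scene 546.8048264032437 546.8048264032437 308.87598793762345 243.82289264979428 [1.375 0.832 1.076] [[-0.747, 0.665, -0.002], [0.441, 0.494, -0.75], [-0.497, -0.561, -0.662]]
top 581.2582472749068 581.2582472749068 315.12570104777893 237.375715861026 [0.348 0.042 1.651] [[0.018, -1.0, 0.024], [-0.981, -0.022, -0.195], [0.195, -0.02, -0.981]]
0.1 [-1.79922975e+02 -1.10656324e-02  1.64369437e+02] [ 4.18426475e-05  1.06324725e+00 -2.46924728e-01]
```

View pics/scene0.png

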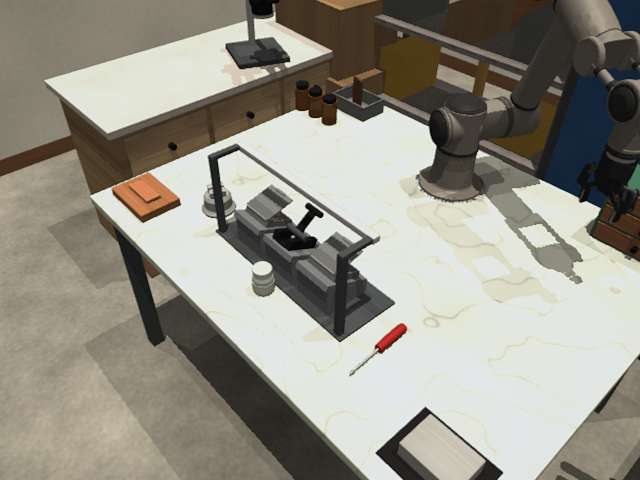

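View pics/top0.png

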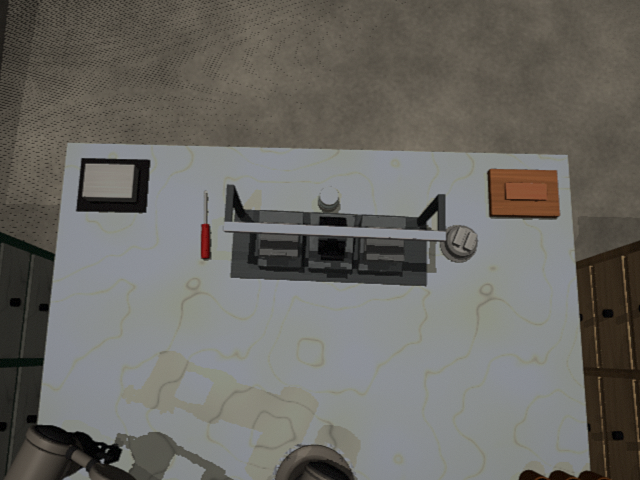

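The scene shows three boxes with the isolator in the middle: its black handle is at scene (315,210), and the plate's front corners in top are near (231,277) and (426,286). The lamp bar in top runs from (224,227) to (447,237), with the vise at (460,242), the screwdriver at x≈205 and the jar at (329,198). Next I'll measure the plate and the bar.

```bash
cat > h.py <<'E'
import numpy as np,cv2
def ray(c,p):
    V=np.array(c["view"]);R=V[:3,:3];d=R.T@np.array([(p[0]-c["cx"])/c["fx"],(p[1]-c["cy"])/c["fy"],1]);return -R.T@V[:3,3],d/np.linalg.norm(d)
def onz(c,p,z):
    o,d=ray(c,p);return o+d*(z-o[2])/d[2]
def two(c1,p1,c2,p2):
    o,d=ray(c1,p1);q,e=ray(c2,p2);s=np.linalg.lstsq(np.c_[d,-e],q-o,rcond=None)[0];a=o+s[0]*d;b=q+s[1]*e;return (a+b)/2,np.linalg.norm(a-b)
def proj(c,P):
    V=np.array(c["view"]);x=V[:3,:3]@np.array(P)+V[:3,3];return np.array([c["fx"]*x[0]/x[2]+c["cx"],c["fy"]*x[1]/x[2]+c["cy"]])
E
python3 - <<'E'
from h import *
t=dict(np.load("top.npz"));s=dict(np.load("scene.npz"))
im=t["img"].astype(int);g=im.mean(2)
# front edge of plate: dark->bright going down, columns 240..420
pts=[]
for u in range(240,420,4):
    col=g[255:300,u];k=np.where((col[:-1]<110)&(col[1:]>=110))[0]
    if len(k):
        k=k[-1];v=255+k+(110-col[k])/(col[k+1]-col[k]);pts.append(onz(t,(u,v),.008)[:2])
pts=np.array(pts);f=np.polyfit(pts[:,1],pts[:,0],1);r=pts[:,0]-np.polyval(f,pts[:,1]);print("front edge x=",f,"res",r.std(),"yaw",np.degrees(-np.arctan(f[0])))
# side ends along a row just above front edge
for v0 in(272,):
    for a,b in((215,245),(415,440)):
        print([ (u,int(g[v0+(6 if a>300 else 0),u])) for u in range(a,b)])
for v in range(222,246): print(v,[int(g[v,u]) for u in (240,300,360,420)])
print([int(g[228,u]) for u in range(216,236)],[int(g[237,u]) for u in range(436,456)])
a=cv2.resize(t["img"][195:295,220:450],None,fx=3.4,fy=3.4,interpolation=2)
b=cv2.resize(s["img"][140:340,200:400],None,fx=3,fy=3,interpolation=2)[:, :]
cv2.imwrite("pics/topc.png",a[:,:,::-1]);cv2.imwrite("pics/scenec.png",b[:,:,::-1])
E
```

```text
front edge x= [0.0227749  0.54780954] res 0.0006233464444445954 yaw -1.304680092776204
[(215, 141), (216, 143), (217, 143), (218, 141), (219, 144), (220, 141), (221, 142), (222, 143), (223, 142), (224, 142), (225, 143), (226, 144), (227, 144), (228, 144), (229, 147), (230, 120), (231, 63), (232, 57), (233, 60), (234, 61), (235, 60), (236, 61), (237, 62), (238, 61), (239, 59), (240, 61), (241, 60), (242, 63), (243, 62), (244, 63)]
[(415, 56), (416, 55), (417, 55), (418, 56), (419, 55), (420, 58), (421, 55), (422, 54), (423, 56), (424, 52), (425, 55), (426, 83), (427, 127), (428, 148), (429, 146), (430, 144), (431, 143), (432, 144), (433, 145), (434, 143), (435, 144), (436, 144), (437, 143), (438, 143), (439, 144)]
222 [119, 79, 26, 10]
223 [149, 61, 24, 10]
224 [146, 80, 24, 12]
225 [145, 148, 23, 15]
226 [145, 147, 29, 29]
227 [145, 145, 76, 24]
228 [145, 144, 149, 20]
229 [148, 145, 149, 60]
230 [144, 144, 146, 117]
231 [101, 146, 145, 147]
232 [47, 149, 145, 146]
233 [55, 138, 145, 145]
234 [60, 60, 145, 146]
235 [62, 38, 148, 144]
236 [59, 49, 123, 144]
237 [62, 48, 46, 147]
238 [59, 50, 36, 142]
239 [60, 47, 50, 81]
240 [62, 50, 54, 44]
241 [60, 49, 56, 49]
242 [58, 51, 54, 55]
243 [59, 37, 50, 54]
244 [60, 29, 49, 53]
245 [59, 34, 51, 53]
[140, 139, 143, 142, 143, 142, 132, 128, 147, 146, 147, 146, 145, 145, 145, 146, 146, 145, 145, 145] [146, 145, 145, 145, 145, 144, 145, 144, 148, 127, 65, 61, 84, 88, 101, 115, 111, 91, 54, 94]
```

View pics/scenec.png

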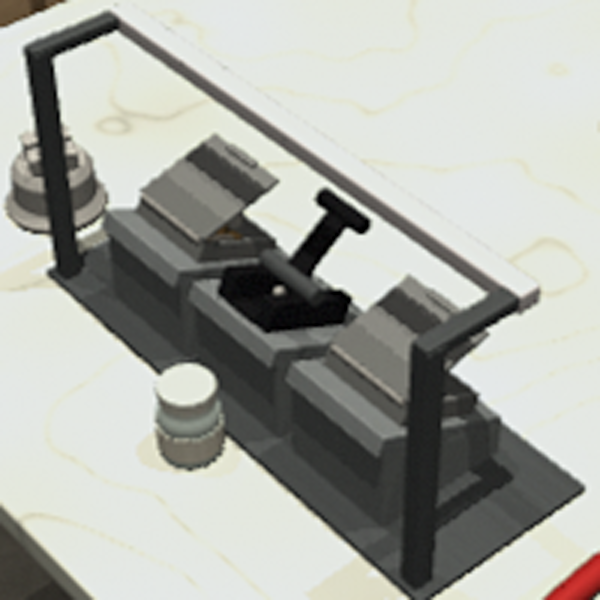

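The scene crop shows both covers part open and the handle off. Its cross bar runs from crop (322,195) to (365,225), and the cover lip corners are near crop (215,137)/(278,182) and (408,278)/(487,335). I'll compare these with the plate-frame predictions.

```bash
cat >> h.py <<'E'
YAW=-1.3; C=None
def plate_pose():
    t=dict(np.load("top.npz"));L=onz(t,(230.3,272),.008);R=onz(t,(426.5,278),.008)
    return L,R
a=np.radians(YAW);XH=np.array([np.cos(a),np.sin(a),0]);YH=np.array([-np.sin(a),np.cos(a),0])
def set_center():
    L,R=plate_pose();yc=((L+R)/2)@YH
    fx=np.array([.54781,0,0])@XH   # front edge offset along XH
    return (fx+.1)*XH+yc*YH+np.array([0,0,.008])
C=set_center()
def W(x,y,z): return C+x*XH+y*YH+np.array([0,0,z])
def lip(th,r=.085,n=.006):
    b=np.radians(25)-th   # downward angle of the cover from hinge
    return .0346-r*np.cos(b)-n*np.sin(b), .1158-r*np.sin(b)+n*np.cos(b)
E
python3 - <<'E'
from h import *
t=dict(np.load("top.npz"));s=dict(np.load("scene.npz"))
L,R=plate_pose();print("width",(L-R)@YH,"C",C)
for v in [(240,231.3),(300,233.5),(360,236.3),(420,238.7)]: # near side bar edge, expect x=-22
    q=onz(t,v,.278)-C;print("bar near x",q@XH)
print("bar ends",[(onz(t,v,.278)-C)@YH for v in((223,228),(445.7,237))])
for crop,nm in(((322,195),"h+x"),((365,225),"h2")):print(nm,)
o=s["img"].copy();o2=t["img"].copy()
def draw(P,col):
    for im,c in((big,s),(bt,t)):
        p=proj(c,P); p=(p-[200,140])*3 if c is s else (p-[220,195])*3.4
        cv2.circle(im,tuple(np.round(p).astype(int).tolist()),3,col,-1)
big=cv2.resize(o[140:340,200:400],None,fx=3,fy=3,interpolation=2);bt=cv2.resize(o2[195:295,220:450],None,fx=3.4,fy=3.4,interpolation=2)
for y in(-.14,0,.14):
    for dy in(-.06,.06):
        draw(W(.07,y+dy,.110),(255,0,0));draw(W(-.07,y+dy,.045),(255,0,0))
for y in(-.14,.14):
    for dy in(-.05,.05):
        draw(W(.0346,y+dy,.1158),(0,255,0))
        for th in(.4,.6,.8):
            x,z=lip(th,.095,0);draw(W(x,y+dy,z),(255,255,0))
for dy in(-.03,.03):
    draw(W(-.009-.0607,dy,.0975+.0441),(255,0,255))
draw(W(-.009,0,.0975),(0,0,255))
cv2.imwrite("pics/ov.png",np.vstack([big,np.zeros((1,600,3),np.uint8)])[:600,:,::-1]);cv2.imwrite("pics/ovt.png",bt[:,:,::-1])
E
```

```text
width 0.5591847564136924 C [ 0.64704458 -0.03486352  0.008     ]
bar near x -0.020425406613674923
bar near x -0.019288147786196988
bar near x -0.019624064937701684
bar near x -0.0189747383374015
bar ends [np.float64(0.26991053867971865), np.float64(-0.2685920466464644)]
h+x
h2
```

View pics/ov.png

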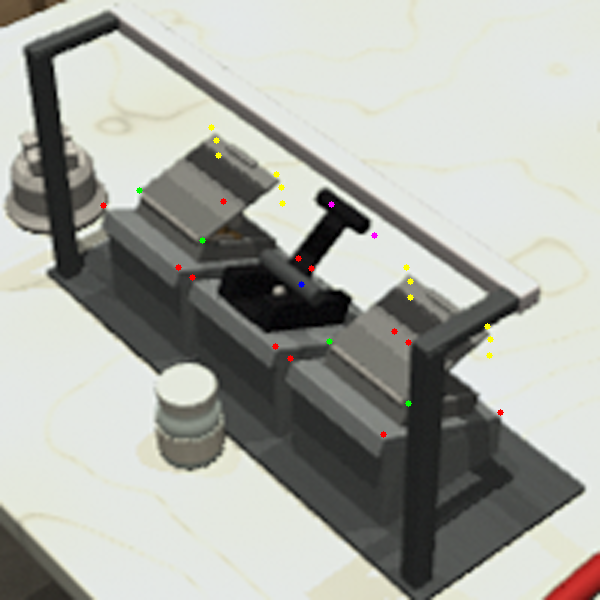

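View pics/ovt.png

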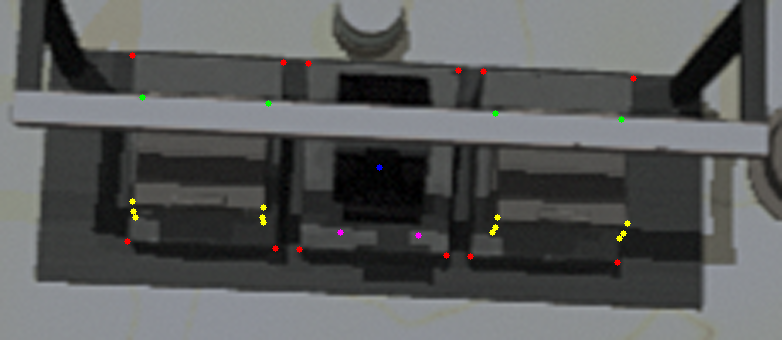

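Predictions agree with the box edges and hinges in both views to about 3 mm. Both covers are about 0.65 rad open. The handle bar is off from my guess: it is at scene crop (345,211) and about top crop (382,213). I'll triangulate it.

```bash
python3 - <<'E'
from h import *
from workcell import *
t=dict(np.load("top.npz"));s=dict(np.load("scene.npz"))
g=t["img"].mean(2)
for u in(322,326,332,338,342):print(u,[int(v) for v in g[238:275,u]])
for v in(256,258):print(v,[int(x) for x in g[v,312:352]])
q,e=two(s,(315,210.3),t,(332.4,257.6));d=q-C;print("grip",q,e,d@XH,d@YH,d[2])
c=read_camera("wrist");print(np.round(c["tool_from_camera"],3))
for lean in(30,40):
  for yw in(0,180,90,-90):
    import scipy.spatial.transform as st
    R=st.Rotation.from_euler('z',YAW,True)*st.Rotation.from_euler('y',180-lean,True)*st.Rotation.from_euler('z',yw,True)
    print(lean,yw,R.apply([0,0,1]).round(2),[None if j is None else np.round(j) for j in (ik(W(-.06,y,.13)+0*d,R.as_euler('xyz',True)) for y in(-.14,.14))])
E
```

```text
322 [41, 33, 9, 9, 6, 8, 12, 11, 5, 5, 3, 6, 4, 6, 4, 2, 8, 17, 22, 8, 4, 7, 28, 45, 73, 72, 71, 72, 73, 76, 52, 24, 22, 19, 27, 56, 55]
326 [45, 31, 21, 0, 1, 7, 10, 3, 9, 1, 10, 4, 5, 5, 3, 15, 9, 14, 24, 15, 7, 14, 27, 44, 53, 80, 78, 74, 70, 37, 28, 25, 22, 21, 28, 33, 52]
332 [34, 11, 12, 5, 8, 0, 8, 0, 1, 5, 2, 0, 5, 8, 4, 4, 7, 13, 18, 23, 6, 10, 18, 42, 45, 44, 44, 42, 44, 45, 37, 26, 21, 20, 24, 27, 31]
338 [49, 40, 32, 6, 0, 10, 9, 9, 8, 2, 2, 1, 0, 0, 6, 0, 7, 14, 14, 15, 17, 5, 15, 45, 45, 45, 44, 46, 42, 46, 44, 28, 22, 22, 20, 27, 28]
342 [49, 42, 30, 9, 6, 6, 15, 14, 9, 9, 2, 1, 2, 0, 1, 4, 6, 12, 14, 16, 16, 11, 11, 34, 52, 81, 82, 78, 75, 45, 44, 28, 23, 25, 21, 21, 24]
256 [38, 38, 37, 38, 38, 37, 37, 39, 33, 17, 22, 23, 26, 25, 24, 23, 25, 23, 20, 23, 18, 19, 12, 18, 14, 18, 14, 15, 15, 11, 14, 15, 18, 27, 25, 31, 39, 38, 37, 35]
258 [44, 45, 46, 44, 42, 37, 38, 39, 31, 4, 4, 12, 10, 4, 7, 8, 7, 11, 10, 10, 6, 13, 16, 8, 14, 14, 17, 11, 12, 12, 16, 17, 34, 39, 39, 40, 41, 38, 38, 30]
grip [ 0.58934949 -0.03307506  0.16576682] 0.004684832410574964 -0.057720821061732
[... 269 characters left out ...]
.,  -9.,  17., -76.])]
30 180 [ 0.5  -0.01 -0.87] [array([-31.,  25., 107.,  35.,  25.,  32.]), array([  4.,  24., 109.,  -9.,  17., 104.])]
30 90 [ 0.5  -0.01 -0.87] [array([-31.,  25., 107.,  35.,  25., -58.]), array([  4.,  24., 109.,  -9.,  17.,  14.])]
30 -90 [ 0.5  -0.01 -0.87] [array([-31.,  25., 107.,  35.,  25., 122.]), array([   4.,   24.,  109.,   -9.,   17., -166.])]
40 0 [ 0.64 -0.01 -0.77] [array([-33.,  25., 115.,  76.,  21., 169.]), None]
40 180 [ 0.64 -0.01 -0.77] [array([-33.,  25., 115.,  76.,  21., -11.]), None]
40 90 [ 0.64 -0.01 -0.77] [array([ -33.,   25.,  115.,   76.,   21., -101.]), None]
40 -90 [ 0.64 -0.01 -0.77] [array([-33.,  25., 115.,  76.,  21.,  79.]), None]
```

```bash
cat >> h.py <<'E'
from scipy.spatial.transform import Rotation as Ro
def tool(lean,yaw=0):
    R=Ro.from_euler('z',YAW+yaw,True)*Ro.from_euler('y',180-lean,True);return R.as_euler('xyz',True),R.apply([0,0,1])
def tcp(x,y,z,lean,back=0,yaw=0):   # TCP pose for fingertip at plate-frame point
    o,d=tool(lean,yaw);return W(x,y,z)-d*(.019+back),o
E
python3 - <<'E'
from h import *
from workcell import *
s=dict(np.load("scene.npz"))
o,d=ray(s,(297.7,232.7));k=-((o-C)@YH)/(d@YH);q=o+k*d-C;print("pivot",q@XH,q[2])
for y in(.14,-.14):
  for lean in(20,25,30):
    r=[]
    for th,b in((.95,.1),(.95,0),(.6,0),(.3,0),(0,0),(-.1,0)):
        j=ik(*tcp(lip(th)[0],y,lip(th)[1],lean,b));r.append(None if j is None else round(j[4],1))
    print(y,lean,r)
for lean in(25,30,35,40,45,50):
    print(lean,[None if (j:=ik(*tcp(x,0,z,lean,b))) is None else round(j[4],1) for x,z,b in((-.09,.15,.1),(-.09,.15,0),(-.06,.17,0),(-.035,.18,0))])
E
```

```text
pivot 0.00048119871049772956 0.10953019742049253
0.14 20 [np.float64(53.5), np.float64(41.6), np.float64(37.0), np.float64(33.3), np.float64(30.2), np.float64(29.4)]
0.14 25 [np.float64(45.3), np.float64(33.7), np.float64(29.0), np.float64(25.2), np.float64(21.9), np.float64(21.1)]
0.14 30 [np.float64(36.9), np.float64(25.5), np.float64(20.8), np.float64(16.8), None, None]
-0.14 20 [np.float64(56.5), np.float64(44.7), np.float64(40.4), np.float64(36.9), np.float64(33.9), np.float64(33.1)]
-0.14 25 [np.float64(49.6), np.float64(38.1), np.float64(33.9), np.float64(30.4), np.float64(27.5), np.float64(26.6)]
-0.14 30 [np.float64(43.2), np.float64(31.9), np.float64(28.1), np.float64(24.8), np.float64(22.1), np.float64(21.4)]
25 [np.float64(42.5), np.float64(29.0), np.float64(33.4), np.float64(36.0)]
30 [np.float64(35.0), np.float64(21.4), np.float64(25.8), np.float64(28.3)]
35 [np.float64(27.5), None, np.float64(18.3), np.float64(20.7)]
40 [np.float64(20.7), None, None, None]
45 [np.float64(16.3), None, None, None]
50 [np.float64(17.9), np.float64(21.4), np.float64(16.5), None]
```

```bash
cat > cov.py <<'E'
import sys
from h import *
from workcell import *
y=float(sys.argv[1])
P=lambda th,b=0:tcp(*[lip(th)[0],y,lip(th)[1]],25,b)
try: grip(0.0)
except Exception as e: print(e)
p,o=P(.9,.12); movep(p,o)
f0=np.array(state()["ft_force"])
move_straight(P(.9)[0],.12)
for th in list(np.arange(.8,.19,-.1))+[.15,.1,.05,0,-.03,-.06]:
    hit=move_straight(P(th)[0],.05,guard=35)
    f=np.array(state()["ft_force"])-f0;print(round(th,2),hit,f.round(1))
    if hit or np.linalg.norm(f)>40: break
print("tip err",(np.array(state()["eef_pos"])-P(th)[0]).round(4))
move_straight(P(.9,.12)[0],.2);print(state()["clock"])
for n in("scene","top"):
    c=read_camera(n);np.savez(f"{n}1.npz",**c)
    if n=="scene":cv2.imwrite(f"pics/s{y}.png",cv2.resize(c["img"][140:340,200:400],None,fx=3,fy=3)[:,:,::-1])
E
python3 cov.py .14
```

```text
0.8 False [-0.8  0.4 -0.4]
0.7 False [-1.  -0.9 -0.5]
0.6 False [-1.6 -0.6  0.7]
0.5 False [-1.4  0.1  0.5]
0.4 False [-1.2 -0.8 -0.3]
0.3 False [-0.7 -0.6 -0.4]
0.2 False [-2.   0.2  0.4]
0.15 False [-0.7 -0.1 -0. ]
0.1 False [-0.9 -1.2  0.5]
0.05 False [-0.5 -0.7  0.4]
0 False [-0.6 -0.5 -0.1]
-0.03 False [-13.6  -0.5  16.8]
-0.06 False [-27.4  -2.2  36.1]
tip err [-0.0013  0.0002  0.0033]
8.9667
```

View pics/s0.14.png

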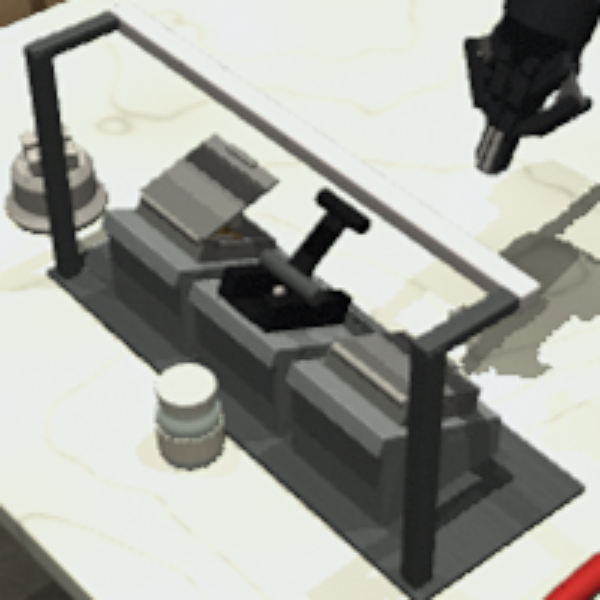

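The left cover now lies flat (crop 330–480, 310–410) after a 45 N press. Next is the other cover, then I'll check both against the predicted lip positions.

```bash
python3 cov.py -.14; python3 - <<'E'
from h import *
s=dict(np.load("scene1.npz"));t=dict(np.load("top1.npz"))
a=cv2.resize(s["img"][170:290,240:400],None,fx=4.8,fy=4.8,interpolation=2)
b=cv2.resize(t["img"][220:295,220:450],None,fx=3.4,fy=3.4,interpolation=2)
# scene crop + top crop with lip corners: green shut, red 0.35
for y in(-.14,.14):
  for dy in(-.05,.05):
    for th,col in((0,(0,255,0)),(.35,(255,0,0))):
      x,z=lip(th,.095,.006);P=W(x,y+dy,z)
      for im,c,o,k in((a,s,(240,170),4.8),(b,t,(220,220),3.4)):
        cv2.circle(im,tuple(np.round((proj(c,P)-o)*k).astype(int).tolist()),2,col,-1)
o=np.zeros((600,800,3),np.uint8);o[:340,:450]=cv2.resize(a,(450,338))[:340].shape[0] and 0
a=cv2.resize(a,(453,340));o[:340,:453]=a;o[342:342+b.shape[0],:b.shape[1]]=b[:258]
cv2.imwrite("pics/chk.png",o[:,:,::-1])
E
```

```text
0.8 False [-0.1 -0.1 -0.7]
0.7 False [-0.5 -0.2 -0. ]
0.6 False [ 0.4  0.8 -0.5]
0.5 False [-0.2 -0.3 -0.3]
0.4 False [-1.5  0.1  0.1]
0.3 False [-0.8  0.2  0.9]
0.2 False [-1.5 -0.3 -0. ]
0.15 False [ 0.2 -0.1  0.8]
0.1 False [-0.6 -1.3 -0.4]
0.05 False [ 0.5 -0.3  0. ]
0 False [-0.8 -0.9 -0.1]
-0.03 False [-14.1   0.5  16.6]
-0.06 False [-29.3   2.8  36.6]
tip err [-0.0014  0.      0.0033]
16.35
```

View pics/chk.png

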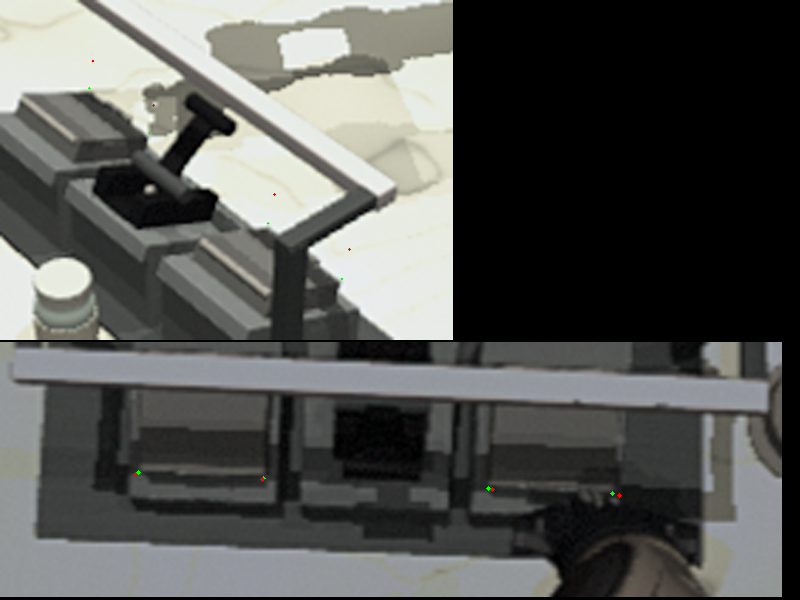

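Both covers stay down at the shut position: scene lip corners are about (78,92)/(140,130), at or below the green shut dots and well below the red 0.35 dots. Now the handle.

```bash
cat > han.py <<'E'
from h import *
from workcell import *
import sys
def G(ph,gap=0,lean=30,past=.007):
    f=np.radians(ph);l=np.radians(lean);n=np.array([np.cos(l),np.sin(l)]);d=np.array([np.sin(l),-np.cos(l)])
    g=np.array([.001,.112])+.075*np.array([-np.sin(f),np.cos(f)])-(.020+gap)*n+past*d
    return tcp(g[0],0,g[1],lean)
path=[(54,.0,30),(48,0,30),(42,0,31),(36,0,33),(30,0,35),(26,0,35),(22,0,35),(19,0,35),(16,0,35)]
pre=G(54,.02); o,d=tool(30); back=pre[0]-.12*d
print([None if (j:=ik(*q)) is None else round(j[4],1) for q in [(back,o),pre]+[G(*p) for p in path]])
if len(sys.argv)>1:
    movep(back,o); f0=np.array(state()["ft_force"]); print(move_straight(pre[0],.12,guard=15))
    for p in path:
        q=G(*p);hit=move_straight(q[0],.06,ori=q[1],guard=30)
        print(p,hit,(np.array(state()["ft_force"])-f0).round(1),state()["eef_pos"])
        if hit:break
    q=G(30,.02,35);move_straight(q[0],.1); move_straight(q[0]-.14*tool(35)[1],.15)
    print(state()["clock"])
    c=read_camera("scene");cv2.imwrite("pics/fin.png",cv2.resize(c["img"][140:340,200:400],None,fx=3,fy=3)[:,:,::-1])
E
python3 han.py
```

```text
[np.float64(34.6), np.float64(18.2), np.float64(20.5), np.float64(21.7), np.float64(21.3), np.float64(19.2), np.float64(17.2), np.float64(17.7), np.float64(18.2), np.float64(18.5), np.float64(18.8)]
```

```bash
sed -i 's/    q=G(30,.02,35);.*/    e=np.array(state()["eef_pos"]);move_straight(e-.15*tool(35)[1],.15)/' han.py; python3 han.py go
```

```text
[np.float64(34.6), np.float64(18.2), np.float64(20.5), np.float64(21.7), np.float64(21.3), np.float64(19.2), np.float64(17.2), np.float64(17.7), np.float64(18.2), np.float64(18.5), np.float64(18.8)]
False
(54, 0.0, 30) False [ 1.  -0.9 -0.2] [ 0.56390602 -0.03286919  0.16464494]
(48, 0, 30) False [ 1.5 -0.7  0.5] [ 0.56904161 -0.03308899  0.17073901]
(42, 0, 31) False [ 0.3 -0.1  0.2] [ 0.5747549  -0.03326151  0.17591817]
(36, 0, 33) False [-0.5 -0.1  0.1] [ 0.58025019 -0.03324569  0.17946143]
(30, 0, 35) False [-2.2 -0.8 -2.2] [ 0.58595378 -0.03308367  0.18187336]
(26, 0, 35) False [ 0.1  0.3 -0.3] [ 0.59247728 -0.03374206  0.18619831]
(22, 0, 35) False [ 0.8 -0.1  0.1] [ 0.5974726  -0.03401821  0.1886586 ]
(19, 0, 35) False [-0.2 -0.6  0.7] [ 0.60089788 -0.0339669   0.18976188]
(16, 0, 35) False [-0.1 -0.1  0.2] [ 0.60447793 -0.03395575  0.1906821 ]
22.0167
```

View pics/fin.png

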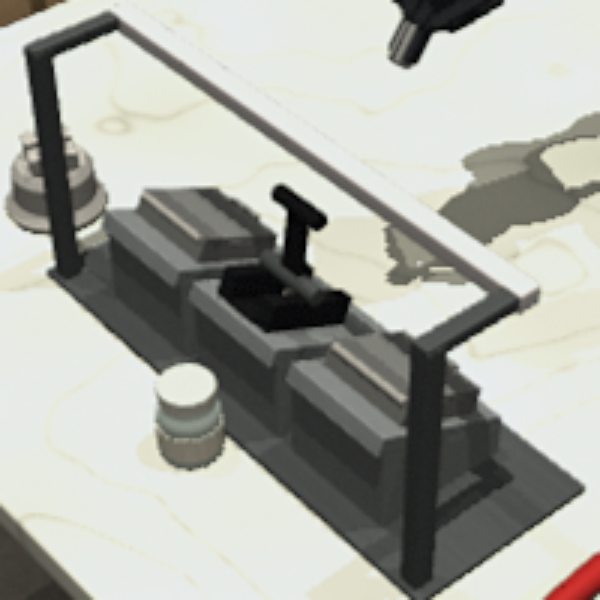

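The handle now stands up, with its bar mid at crop (299,205), and both covers are shut. I'll check the handle angle.

```bash
python3 - <<'E'
from h import *
s=dict(np.load("scene.npz"))
for p in((315,210.3),(299.7,208.3),(297.7,232.7)):
    o,d=ray(s,p);k=-((o-C)@YH)/(d@YH);q=o+k*d-C;print(q@XH,q[2])
E
```

```text
-0.06119252684430198 0.15516128839695564
-0.007921387082104447 0.18878123838923322
0.00048119871049772956 0.10953019742049253
```

```bash
python3 - <<'E'
from h import *
from workcell import *
s0=dict(np.load("scene.npz"));s=read_camera("scene");w=dict(s)
def bar(img,roi):
    x0,y0,x1,y1=roi;m=(img[y0:y1,x0:x1].max(2)<70).astype(np.uint8)
    return m
for im,r in((s0["img"],(300,195,330,222)),(s["img"],(286,195,314,222))):
    m=bar(im,r);print(r);print("\n".join("".join(".#"[v] for v in row) for row in m))
def px(px_,pz,ph):
    f=np.radians(ph);return [proj(s0,W(px_-.075*np.sin(f),y,pz+.075*np.cos(f))).round(1).tolist() for y in(-.03,0,.03)]
for ph in(54,16,11,6,1,-4):print(ph,px(.001,.112,ph))
E
```

```text
(300, 195, 330, 222)
..............................
..............................
..............................
..............................
..............................
..............................
..............................
..............................
........#.....................
......#####...................
......######..................
......#######.................
......#########...............
.......#########..............
........##########............
.........##########...........
.........###########..........
........##############........
.......################.......
......#################.......
......#################.......
.....#########....####........
....##########.....##.........
...##########.................
...#########..................
..#########...................
.##########...................
(286, 195, 314, 222)
............................
............................
............................
............................
............................
............................
............................
......###.........
[... 171 characters left out ...]
###..........
.........##########.........
..........##########........
..........############......
..........#############.....
..........#############.....
..........#############.....
#.........############......
##.......########..#........
##.......########...........
#####....#######............
######...#######............
######...#######............
######...#######............
54 [[307.4, 205.1], [314.6, 210.3], [321.9, 215.5]]
16 [[295.9, 202.7], [303.2, 207.9], [310.5, 213.3]]
11 [[294.1, 203.2], [301.3, 208.4], [308.7, 213.8]]
6 [[292.2, 203.8], [299.4, 209.1], [306.8, 214.5]]
1 [[290.3, 204.7], [297.5, 210.0], [304.8, 215.4]]
-4 [[288.3, 205.7], [295.5, 211.1], [302.9, 216.5]]
```

Compared with the start view, the bar sits at about 7° from vertical, a value of roughly 0.8, so it is not fully over. I'll push lower on the stem with a steeper lean, which keeps the gripper body away from the lamp, using a guard and a travel limit.

```bash
cat > han2.py <<'E'
from h import *
from workcell import *
import sys
for lean in(35,38,40,45):
    print(lean,[None if (j:=ik(*tcp(x,0,.142,lean,b))) is None else round(j[4],1) for x,b in((-.04,.15),(-.04,.05),(-.04,0),(-.03,0),(-.02,0),(-.008,0))])
if len(sys.argv)>1:
    L=float(sys.argv[1]);z=.142
    movep(*tcp(-.04,0,z,L,.15));f0=np.array(state()["ft_force"])
    print("in",move_straight(tcp(-.04,0,z,L)[0],.1,guard=10))
    for x in(-.03,-.025,-.02,-.016,-.012,-.008):
        hit=move_straight(tcp(x,0,z,L)[0],.03,guard=15);print(x,hit,(np.array(state()["ft_force"])-f0).round(1))
        if hit:break
    e=np.array(state()["eef_pos"]);print(((e+.019*tool(L)[1]-C)).round(4))
    move_straight(e-.15*tool(L)[1],.15);print(state()["clock"])
    s=read_camera("scene");m=(s["img"][195:222,280:314].max(2)<70)
    print("\n".join("".join(".#"[int(v)] for v in row) for row in m))
E
python3 han2.py
```

```text
35 [np.float64(32.8), np.float64(20.0), None, None, None, np.float64(16.4)]
38 [np.float64(28.2), None, None, None, None, None]
40 [np.float64(25.1), None, None, None, None, None]
45 [np.float64(18.8), None, None, None, None, None]
```

```bash
python3 - <<'E'
from h import *
from workcell import *
for lean in(38,42,46,50):
  for yw in(-40,-30,-20,20,30,40):
    print(lean,yw,[None if (j:=ik(*tcp(x,0,.142,lean,b,yw))) is None else np.round(j).astype(int).tolist() if b==.15 else round(j[4],1) for x,b in((-.045,.15),(-.045,.07),(-.045,0),(-.03,0),(-.008,0))])
E
```

```text
38 -40 [[11, 10, 106, -42, 47, -13], np.float64(37.7), np.float64(30.9), np.float64(31.4), np.float64(32.2)]
38 -30 [[6, 6, 111, -38, 38, -28], np.float64(28.2), np.float64(21.8), np.float64(22.3), np.float64(23.2)]
38 -20 [[-1, 2, 115, -26, 29, -51], np.float64(19.3), None, None, None]
38 20 [[-33, 3, 114, 42, 46, -167], np.float64(35.5), None, None, np.float64(28.8)]
38 30 [None, np.float64(44.6), np.float64(37.2), np.float64(37.3), np.float64(37.5)]
38 40 [[-39, 12, 103, 42, 63, 173], np.float64(53.1), np.float64(45.6), np.float64(45.7), np.float64(46.0)]
42 -40 [[14, 10, 109, -50, 46, -3], None, None, None, None]
42 -30 [[8, 5, 115, -48, 35, -16], None, None, None, None]
42 -20 [[0, 1, 120, -38, 24, -38], None, None, None, None]
42 20 [None, np.float64(34.8), np.float64(28.8), np.float64(28.6), np.float64(28.4)]
42 30 [[-41, 7, 113, 50, 55, 172], np.float64(44.6), np.float64(37.8), np.float64(37.7), np.float64(37.6)]
42 40 [[-43, 12, 106, 48, 64, 166], np.float64(53.7), np.float64(46.4), np.float64(46.4), np.float64(46.5)]
46 -40 [None, None, None, None, None]
46 -30 [None, None,
[... 171 characters left out ...]
loat64(29.6)]
46 30 [[-44, 8, 116, 57, 55, 163], np.float64(45.7), np.float64(39.5), np.float64(39.2), np.float64(38.8)]
46 40 [[-46, 13, 109, 53, 64, 158], np.float64(54.8), np.float64(48.0), np.float64(47.9), np.float64(47.7)]
50 -40 [None, None, None, None, None]
50 -30 [None, None, None, None, None]
50 -20 [None, None, np.float64(19.2), np.float64(18.5), np.float64(17.5)]
50 20 [[-44, 4, 126, 69, 47, 159], np.float64(38.0), np.float64(33.9), np.float64(33.3), np.float64(32.4)]
50 30 [[-48, 9, 120, 63, 57, 154], np.float64(47.7), np.float64(42.1), np.float64(41.6), np.float64(41.0)]
50 40 [[-49, 15, 112, 57, 66, 151], np.float64(56.6), np.float64(50.2), np.float64(49.9), np.float64(49.6)]
```

```bash
python3 - <<'E'
s=open("han2.py").read()
i=s.index("for lean in");j=s.index("if len")
s=s[:i]+"YW=20\n"+s[j:]
s=s.replace(",L,.15))",",L,.2,YW))").replace("z,L)[0]","z,L,0,YW)[0]").replace("tool(L)","tool(L,YW)").replace("-.15*tool","-.2*tool")
s=s.replace("    movep(","    e=np.array(state()['eef_pos']);j0=ik(*tcp(-.04,0,z,L,.2,YW));j1=ik(*tcp(-.04,0,z,L,.2,YW));print(j0,state()['joint_pos'])\n    if j0 is None: sys.exit()\n    movep(")
open("han2.py","w").write(s)
E
python3 han2.py 46
```

```text
[-45.45609496  -2.54541567 121.02683776  54.54302422  52.63516567
 174.44998876] [ -17.18294383    0.30158472  109.94717995   15.16877683   36.86367758
 -115.35941409]
in False
-0.03 False [0.  0.6 0.7]
-0.025 False [-0.1 -0.  -0.7]
-0.02 False [-0.2  1.1  0.1]
-0.016 False [-0.3  1.2 -0.2]
-0.012 False [ 0.6  0.6 -0.6]
-0.008 False [0.4 0.6 0.5]
[-0.0079  0.0002  0.142 ]
31.8917
..................................
..................................
..................................
..................................
..................................
..................................
..................................
............#.....................
..........#####...................
..........######..................
..........#######.................
..........#########...............
...........#########..............
............#########.............
..............#########...........
###............#########..........
###............###########........
##.#...........############.......
######.........#############......
######.........#############......
.######........############.......
...#####.......###########........
....####.......#######............
.....######....#######............
.###########...#######............
############...######.............
############...######.............
```

The bar moved about 1 px further with almost no resistance, so it is not at its stop yet. The lamp clearance is about 30 mm, so I can keep pushing under guard.

```bash
sed -i 's/for x in(.*):/for x in(-.008,-.004,0,.003,.006,.009):/; s/guard=15/guard=12/; s/-\.04,0,z/-.03,0,z/g' han2.py; python3 han2.py 46
```

```text
[-44.11279114  -1.4942695  120.03592152  54.69102909  51.63790625
 175.25353325] [-41.34600593   0.86505465 117.79039619  54.89063624  49.64046562
 177.00316006]
in False
-0.008 False [ 0.4  0.8 -0.8]
-0.004 False [-0.2  1.   0.3]
0 True [-9.  -1.8  4.8]
[-0.0023  0.0003  0.1406]
37.2
..................................
..................................
..................................
..................................
..................................
..................................
..................................
..................................
..................................
........###.......................
.......#####......................
.......#######....................
.......########...................
.......#########..................
........##########................
##........#########...............
###........#########..............
####........##########............
###.##......###########...........
######.......###########..........
.######......############.........
...#####.....###########..........
....####.....###########..........
.....######.###########...........
.##################...............
###########.########..............
###########.########..............
```

The bar mid is now about (296,211), which matches the predicted fully-on position, and the guard stopped the push at the end stop. Handing in.

```bash
python3 -c "
from workcell import *
print(finish_job())"
```

```text
the job is handed in; nothing more can be done
None
```

I pressed both fuse covers shut, then pushed the isolator handle fully on until it met its end stop, and handed the job in at about 37 s; the hand-in returned no verdict. I saw no contact with the lamp bar, vise, screwdriver or jar.

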